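# Walk the reference column end over end to its stop

## Task

Walk the square metal column end over end across the lens-repair bench to the low angle stop: tip it up until it stands on its head end, lay it down on the other side so that its foot end points to the stop, then raise it to stand on its foot end, upright, with its side flush against the middle of the stop's upright face. Keep one end of it down on the bench the whole time (never carry it), lower it gently rather than let it topple, do not disturb the lens barrel, flask and ring nearby, and let go of it at the end.

Things in the scene. Friction and masses are not known exactly. Their poses are not given: they have to be found in the camera images.
- column: Square aluminium bar 180 x 36 x 36 mm, 0.4 to 0.7 kg, loose, slot lines on its sides; stands by itself on either end. It starts lying, head end towards the stop, roughly along the stop's x axis. Origin: middle of one long side (the underside at the start); x from head to foot, z into the bar (up at the start), its centre 18 mm along z. Each turn-over about its edges advances it 216 mm.
- foot (a point): Centre of the column's foot end face (flat, 36 x 36 mm); two thin dark grooves run round the bar 10 and 20 mm from this end. Same axes as the column.
- head (a point): Centre of the column's head end face (flat, 36 x 36 mm), with a dark round bore mark in it. Same axes as the column.
- stop: Dark steel angle bracket fixed to the bench: upright plate 70 mm wide, 18 mm high, 8 mm thick, a 6 mm thick flange reaching 47 mm behind its face. Origin: on the bench at the middle of the foot of the upright face; x level, out of the face towards the column, y along the face, z up. A thin 40 mm wide outline on the bench marks the middle in front of it.
- spot (a point): Point on the bench 18 mm in front of the middle of the stop's face, where the centre of the column's foot end belongs. Same axes as the stop.
- barrel: Bystander: lens barrel standing on the bench, 66 mm across, 98 mm tall. Origin: centre of its underside.
- flask: Bystander: small glass bottle with a cap, 52 mm across, 85 mm tall. Origin: centre of its underside.
- mount: Bystander: flat aluminium lens ring, 60 mm across, 12 mm high. Origin: centre of its underside.
Mind the look-alikes: they are no part of the job. What is shaped like the stop but turquoise is not meant. Several things have the shape of the column; the one meant has the colours described above.

How it is judged (in metres and radians):
On the way, in this order (a step that is already met when the one before it is completed fails the run):
1. the column stands on its head end (within 15 degrees of upright) (angle between column's own x axis and vertical below 0.26 rad and height (world z) of head below 0.02 m), for 0.05 s.
2. the column lies along the bench on the other side, foot end nearer the stop (height (world z) of each of foot, head below 0.024 m and x of foot in the frame of stop below 0.12 m and x of head in the frame of stop above 0.17 m), for 0.1 s.
At the end, for the whole second after the job is handed in: The column stands at rest on its foot end on the bench, upright within 4 degrees, its side within 3.5 mm of the stop's face and parallel to it within 4.5 degrees, its centre within 15 mm of the middle of the stop (angle between column's own x axis and vertical above 3.07 rad and height (world z) of foot below 0.004 m and x of foot in the frame of stop between 0.01 and 0.0215 m and y of foot in the frame of stop between -0.015 and 0.015 m and (angle between the z axis of column and the x axis of stop, either way round below 0.08 rad or angle between the y axis of column and the x axis of stop, either way round below 0.08 rad) and linear speed of column below 0.01 m/s); the robot touches nothing.
It fails at once if the column is carried: both of its ends are off the bench by more than about 20 mm (height (world z) of each of foot, head above 0.04 m).
It fails at once if the column topples or slams down (turns faster than 4.5 rad/s) (angular speed of column above 4.5 rad/s).
It fails at once if the lens barrel is moved by more than 20 mm (distance of barrel from where it was at the start of the episode above 0.02 m).
It fails at once if the flask is moved by more than 20 mm (distance of flask from where it was at the start of the episode above 0.02 m).
It fails at once if the lens ring is moved by more than 20 mm (distance of mount from where it was at the start of the episode above 0.02 m).
It also fails if it takes over 72 s, if anything falls off the work surface, if the arm or the gripper's body presses on something with over 40 N, if the wrist force passes 120 N, or if a joint passes its speed limit or range.

## Robot

A 6-joint arm with a two-finger parallel gripper is mounted at the origin on the work surface. World frame = base frame: x ahead of the robot, y to its left, z up, the work surface at z = 0. Lengths are in mm, angles in rad, forces in N, time in s.
With the tool pointing down it reaches from about 325 to 900 mm from the base axis. Payload 6.1 kg.
Tool frame: the origin (TCP) lies between the finger pads; the fingertips stand 25 mm ahead of it and the grasp point (between the pads) lies 6 mm ahead of it; z points along the fingers, y is the line along which they close (so a half turn about z gives the same grasp; the last joint's range is limited). The gripper opens to 85 mm and grips with 20 to 120 N. Pads are 22 mm wide; open, the fingers measure 114 mm over their backs; the gripper's body (76 mm by 85 mm) begins 54 mm behind the grasp point. The pads swing forward as they close: fully open they stand 13 mm farther back than shut.
Start: joints at [-1.388, 0.22, 1.526, -0, 1.395, -0.126], TCP at [189.94, -595.432, 256.3] pointing down, gripper open.
Joint ranges: [-2.98, 2.98], [-0.91, 2.08], [0.09, 2.57], [-1.24, 4.39], [0.2, 2.65], [-2.68, 2.68]. Speed limits (rad/s): [2.57, 2.57, 3.01, 3.14, 3.14, 3.14].

## Interface

Orientations are given as a rotation vector (axis times angle).
In Python, from bench import r gives the robot as it stands.
- The arm moves only by the tool step_arm, never from a script. Its argument "moves" is a list of rows, each an object with "slide": the shift along the tool's x, y, z in mm, a list of three; "rotation": the turn, a rotation vector about the tool's x, y, z in rad, a list of three; "hand": the opening, from 0 (shut) to 1 (fully open). In form: [{"slide": [dx, dy, dz], "rotation": [ax, ay, az], "hand": hand}, ...]. A call has 1 to 8 rows; each row is the pose to reach, as a shift and turn from the pose commanded when the call began, along the tool's axes at that moment; what a row does not reach only later rows make up. A row lasts 1/10 s, in which the tool goes at most 50 mm and 8.59 degrees, less where a joint would pass 70% of its speed; a pose out of reach is approached as far as the arm can. A call with a gripper value outside its range is refused whole. The fingers move at their own pace and stop on an object; "grip_force" is the grip in N (left out, the last holds). Time passes only in rows, so rows that repeat a pose let the fingers close. It gives the time, the measured TCP pose, the force, the opening and the grip force at its end, in the units of the state.
- r.observe(): the state, without advancing time (a new reading comes with each control period).
- r.capture(name): name is "scene" or "top" or "wrist"; returns (picture, depth): 400x640x3 uint8, red, green, blue; 400x640 float32, mm along the optical axis (not along the pixel's ray), 0 where there is no reading.
- r.camera_params(name): a dict with "fx", "fy", "cx", "cy" (pixels), "R" (3x3) and "t" (3): a world point X has camera coordinates R X + t; the wrist camera has in their place "T_tool_cam" (4x4, takes a point from camera to tool coordinates, whose origin is the TCP and whose axes are the flange's). Camera axes: x right, y down, z forward; pixel columns grow to the right and rows downward; lengths in mm; the calibration is good to about 2 mm. A picture is of the moment at which its call begins: read the wrist's pose just before it. camera_params takes no time and is no camera call.
- r.sign_off(): hands the job in; it is judged then, once.
The state is a dict: "time_s": time; "joint_pos": joint angles; "qd": joint speeds; "effort": joint torques, N m; "eef_pos": TCP position; "tcp_rot": TCP orientation; "contact_force": force on the tool from outside, world axes, zero at the start; "wrist_torque": the same for the moment, N m; "grip_width": opening from 0.0 (shut) to 1.0 (fully open); "grip_force": force on a finger pad.
Only numpy, scipy, OpenCV 4.12 (cv2) and the standard library are available. Lean on these libraries where they do the work, as an engineer would, in place of code of your own. Each camera call takes 0.05 s, during which the arm holds its last target. There are 200 camera calls.

## Working session

There is one attempt and no reset: what is moved stays moved. The work goes in short steps, Python scripts to look and compute and a tool call to move; the robot and the scene stay as the last step left them, time stands still between calls to the robot, and variables do not carry over. Pictures are saved under pics/ and viewed, at most 10 in all, crops included, and the job is handed in when it is done.

Besides the shell and the picture viewer there is one more tool, called after ">>>" as name(argument=value, ...), one argument or row to a line, values as JSON. step_arm: Moves the arm, as the interface text tells. Its arguments: {"type":"object","properties":{"moves":{"type":"array","items":{"type":"object","properties":{"slide":{"type":"array","items":{"type":"number"}},"rotation":{"type":"array","items":{"type":"number"}},"hand":{"type":"number"}}}},"grip_force":{"type":"number"}},"required":["moves"]}

```bash
ls; mkdir -p pics
python3 - <<'E'
from bench import r
import cv2,numpy as np
s=r.observe();print({k:np.round(v,3) for k,v in s.items()})
for n in("scene","top"):
    p,d=r.capture(n);cv2.imwrite(f"pics/{n}0.png",p[...,::-1]);np.save(f"{n}0.npy",d);print(n,r.camera_params(n))
print(r.camera_params("wrist"))
E
```

```text
pics
{'time_s': np.float64(0.0), 'joint_pos': array([-1.388,  0.221,  1.528, -0.   ,  1.395, -0.126]), 'qd': array([-0.001, -0.001,  0.001,  0.001,  0.   ,  0.   ]), 'effort': array([-1.0000e-03, -4.9690e+01, -3.8939e+01, -0.0000e+00,  1.1000e-02,
        0.0000e+00]), 'eef_pos': array([ 189.839, -594.888,  255.209]), 'tcp_rot': array([-3.102, -0.483,  0.   ]), 'contact_force': array([-0.143,  0.536, -0.491]), 'wrist_torque': array([ 0.026,  0.013, -0.013]), 'grip_force': np.float64(0.0), 'grip_width': np.float64(1.003)}
scene {'fx': 416.39175405510326, 'fy': 416.39175405510326, 'cx': 321.66363149850014, 'cy': 203.02119923791795, 'R': array([[ 0.73581621,  0.67713352, -0.00804384],
       [ 0.41453261, -0.45978666, -0.78534002],
       [-0.5354785 ,  0.57453148, -0.6190124 ]]), 't': array([-381.90718325, -203.50290271, 1439.57947887])}
top {'fx': 516.0848662438843, 'fy': 516.0848662438843, 'cx': 318.0146448987233, 'cy': 199.74743026977313, 'R': array([[-0.10445584, -0.99452739, -0.00205896],
       [-0.97384673,  0.10270332, -0.20266863],
       [ 0.20177096, -0.01916481, -0.97924521]]), 't': array([ 14.04946402, 571.93816008, 989.492312  ])}
{'fx': 343.27522985498223, 'fy': 343.27522985498223, 'cx': 318.6802885969201, 'cy': 197.48200229509985, 'T_tool_cam': array([[ 8.91880775e-06, -9.54740262e-01, -2.97440803e-01,
         7.51395091e+01],
       [ 9.99999989e-01,  5.25671902e-05, -1.38747626e-04,
        -2.50029184e-01],
       [ 1.48103572e-04, -2.97440798e-01,  9.54740252e-01,
        -1.18226126e+02],
       [ 0.00000000e+00,  0.00000000e+00,  0.00000000e+00,
         1.00000000e+00]])}
```

View pics/top0.png

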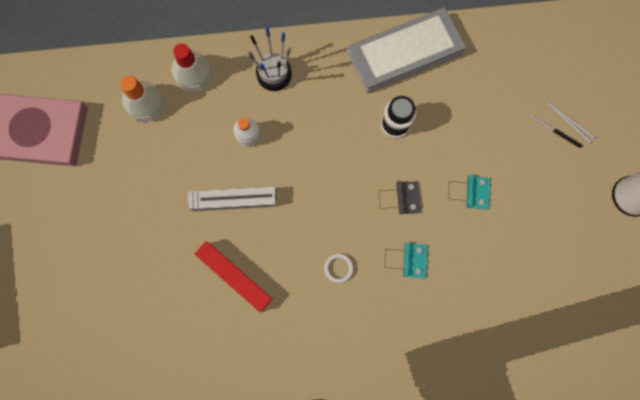

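View pics/scene0.png

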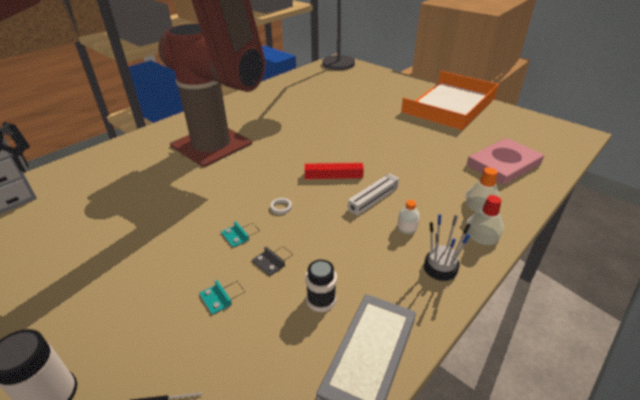

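Top view: the column is at (190–275, 198) with its grooves (foot) on the left. The dark stop is at (408, 197) with its outline to the left, the barrel at (398, 117), the flask at (247, 130) and the ring at (340, 268). Next I'll measure these.

```bash
cat > h.py <<'E'
import numpy as np,cv2
from scipy.spatial.transform import Rotation as Ro
from bench import r
def ray(cam,uv,z):
    c=r.camera_params(cam);R=c["R"];t=c["t"];o=-R.T@t
    d=np.c_[(np.atleast_2d(uv)-[c["cx"],c["cy"]])/[c["fx"],c["fy"]],np.ones(len(np.atleast_2d(uv)))]@R
    return o+d*((z-o[2])/d[:,2])[:,None]
def wcam():
    s=r.observe();T=np.eye(4);T[:3,:3]=Ro.from_rotvec(s["tcp_rot"]).as_matrix();T[:3,3]=s["eef_pos"]
    p,d=r.capture("wrist");c=r.camera_params("wrist");return p,d,T@c["T_tool_cam"],c
def cloud(d,c,M):
    v,u=np.indices(d.shape);P=np.stack([(u-c["cx"])/c["fx"]*d,(v-c["cy"])/c["fy"]*d,d],-1)
    return P@M[:3,:3].T+M[:3,3]
def tcloud(cam,d):
    c=r.camera_params(cam);M=np.eye(4);M[:3,:3]=c["R"].T;M[:3,3]=-c["R"].T@c["t"];return cloud(d,c,M)
E
python3 - <<'E'
from h import *
p=cv2.imread("pics/top0.png");d=np.load("top0.npy");W=tcloud("top",d)
def blob(m,box,name,zr):
    u0,v0,u1,v1=box;k=np.zeros(m.shape,bool);k[v0:v1,u0:u1]=1
    k&=m&(W[...,2]>zr[0])&(W[...,2]<zr[1]);q=W[k][:,:2].astype(np.float32);z=W[k][:,2]
    (c,s,a)=cv2.minAreaRect(q);print(name,k.sum(),np.round(c,1),np.round(s,1),round(a,2),"z",np.round(np.percentile(z,[5,50,95]),1),np.round(cv2.boxPoints((c,s,a)),0).tolist())
al=np.ones(d.shape,bool)
blob(al,(180,180,285,218),"col",(28,44))
blob(al,(375,175,430,220),"stop up",(12,24))
blob(al,(375,175,430,220),"stop all",(4,24))
blob(al,(370,90,425,145),"barrel",(85,110))
blob(al,(225,110,265,150),"flask",(30,95))
blob(al,(320,250,360,285),"ring",(6,20))
b=W[60:200:20,300:380:20,2];print(np.round(b[:3],1))
# outline
g=cv2.cvtColor(p,cv2.COLOR_BGR2GRAY);x=p[180:216,372:425];cv2.imwrite("pics/c1.png",np.hstack([cv2.resize(p[170:225,180:285],None,fx=4,fy=4),cv2.resize(p[170:225,370:430],None,fx=4,fy=4)]))
E
```

```text
col 1521 [599.4 131.6] [179.7  37.8] 87.43 z [32.3 35.8 38.8] [[576.0, 43.0], [614.0, 41.0], [622.0, 221.0], [585.0, 222.0]]
stop up 135 [ 567.1 -221.4] [65.5 26.4] 15.97 z [13.3 17.  20.2] [[532.0, -218.0], [539.0, -243.0], [602.0, -225.0], [595.0, -200.0]]
stop all 623 [ 571.6 -229.3] [101.  108.7] 2.57 z [ 4.4  7.2 18.4] [[519.0, -177.0], [524.0, -286.0], [625.0, -281.0], [620.0, -173.0]]
barrel 609 [ 733.7 -234.3] [54.8 54.9] 9.03 z [ 90.7  97.6 100.7] [[702.0, -211.0], [711.0, -266.0], [765.0, -257.0], [756.0, -203.0]]
flask 530 [739.6  88.9] [50.7 50.6] 72.26 z [35.5 58.5 85.7] [[708.0, 72.0], [756.0, 57.0], [771.0, 105.0], [723.0, 121.0]]
ring 308 [432.4 -76.2] [62.4 58. ] 76.76 z [ 8.4 11.3 14.9] [[397.0, -100.0], [453.0, -113.0], [468.0, -52.0], [411.0, -39.0]]
[[ 1.5 -1.5 -0.9 37.4]
 [-4.4  1.   3.6  1.1]
 [-2.5 -2.   0.1  3.9]]
```

View pics/c1.png

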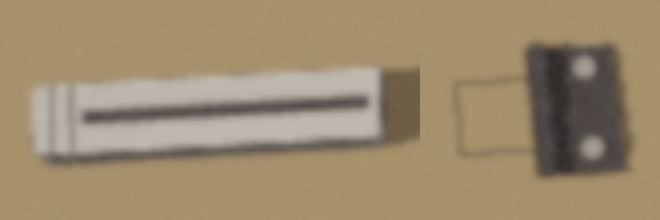

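Run:
```python
from h import *
c=lambda x,y:[370+(x-420)/4-.4,170+y/4-.4]
P=ray("top",[c(530,47),c(540,175),c(457,82),c(462,155),c(527,78),c(536,151)],0)[:,:2];print(np.round(P,1))
f=P[0]-P[1];print("face len",np.linalg.norm(f),np.degrees(np.arctan2(f[1],f[0])),"mid",(P[0]+P[1])/2, "outline w",np.linalg.norm(P[2]-P[3]),"mid line",(P[2]+P[3])/2,(P[4]+P[5])/2)
m=(P[2]+P[3])/2-(P[4]+P[5])/2;print("out dir",np.degrees(np.arctan2(m[1],m[0])),np.linalg.norm(m))
q=lambda x,y:[180+x/4-.4,170+y/4-.4]
Q=ray("top",[q(32,86),q(378,68),q(382,140),q(40,155)],36)[:,:2];print(np.round(Q,1),np.linalg.norm(Q[0]-Q[1]),np.linalg.norm(Q[1]-Q[2]))
```

```text
[[ 604.8 -221.3]
 [ 534.6 -217.1]
 [ 589.7 -179.6]
 [ 549.7 -177.1]
 [ 587.9 -217.4]
 [ 547.7 -216.8]]
face len 70.3380716737708 -3.4268862772243187 mid [ 569.69434007 -219.21537017] outline w 40.05285836165493 mid line [ 569.71238989 -178.36642086] [ 567.83571669 -217.07419581]
out dir 87.22429608487303 38.753241728565875
[[621.7 222. ]
 [612.4  41.9]
 [574.   43.2]
 [584.7 219.8]] 180.37006338082452 38.383676413067136
```

```bash
cat >> h.py <<'E'
U=np.array([np.cos(np.radians(87.1)),np.sin(np.radians(87.1)),0])   # away from stop, along column
def Rt(th,u=U):   # tool: body leaning away from stop by th deg
    a=np.radians(th);z=-np.sin(a)*u-np.array([0,0,np.cos(a)]);y=np.cross([0,0,-1],u);return np.c_[np.cross(y,z),y,z]
def go(grasp,R,back=0):
    s=r.observe();R0=Ro.from_rotvec(s["tcp_rot"]).as_matrix();t=np.array(grasp)-R[:,2]*(6+back)
    print("slide",np.round(R0.T@(t-s["eef_pos"]),1),"rot",np.round(Ro.from_matrix(R0.T@R).as_rotvec(),3))
def st():
    s=r.observe();R=Ro.from_rotvec(s["tcp_rot"]).as_matrix()
    print("t",round(s["time_s"],2),"grasp",np.round(s["eef_pos"]+6*R[:,2],1),"z",np.round(R[:,2],3),"x",np.round(R[:,0],3),"F",np.round(s["contact_force"],1),"M",np.round(s["wrist_torque"],2),"w",round(s["grip_width"],3),"gf",round(s["grip_force"],1),"q",np.round(s["joint_pos"],2))
    return s
E
python3 -c "
from h import *
print(Rt(0));go([603,230,245],Rt(0))"
```

```text
[[ 0.05059294  0.99871936 -0.        ]
 [ 0.99871936 -0.05059294 -0.        ]
 [-0.          0.         -1.        ]]
slide [ 644.3 -660.4    5.6] rot [-1.000e-03 -1.000e-03 -1.211e+00]
```

>>> step_arm(
  moves=[
    {"slide": [644,-660,6],"rotation": [0,0,-1.21],"hand": 1},
    {"slide": [644,-660,6],"rotation": [0,0,-1.21],"hand": 1},
    {"slide": [644,-660,6],"rotation": [0,0,-1.21],"hand": 1},
    {"slide": [644,-660,6],"rotation": [0,0,-1.21],"hand": 1},
    {"slide": [644,-660,6],"rotation": [0,0,-1.21],"hand": 1},
    {"slide": [644,-660,6],"rotation": [0,0,-1.21],"hand": 1},
    {"slide": [644,-660,6],"rotation": [0,0,-1.21],"hand": 1},
    {"slide": [644,-660,6],"rotation": [0,0,-1.21],"hand": 1},
  ],
)

```text
time_s: 0.9
eef_pos: [369.3, -235.8, 253.5]
tcp_rot: [2.283, 2.158, 0.0]
contact_force: [1.5, -0.6, -0.2]
grip_width: 1.001
grip_force: 0.0
```

```bash
python3 -c "
from h import *
st();go([603,230,245],Rt(0))"
```

```text
t 0.9 grasp [ 369.3 -235.8  247.5] z [ 0.  0. -1.] x [0.056 0.998 0.   ] F [ 1.5 -0.6 -0.2] M [ 0.07 -0.06  0.07] w 1.001 gf 0.0 q [-0.75 -0.24  1.99  0.    1.39 -0.69]
slide [478.2 207.1   2.5] rot [ 0.    -0.    -0.006]
```

>>> step_arm(
  moves=[
    {"slide": [478,207,2],"rotation": [0,0,0],"hand": 1},
    {"slide": [478,207,2],"rotation": [0,0,0],"hand": 1},
    {"slide": [478,207,2],"rotation": [0,0,0],"hand": 1},
    {"slide": [478,207,2],"rotation": [0,0,0],"hand": 1},
    {"slide": [478,207,2],"rotation": [0,0,0],"hand": 1},
    {"slide": [478,207,2],"rotation": [0,0,0],"hand": 1},
    {"slide": [478,207,2],"rotation": [0,0,0],"hand": 1},
    {"slide": [478,207,2],"rotation": [0,0,0],"hand": 1},
  ],
)

```text
time_s: 1.7
eef_pos: [550.8, 120.9, 251.8]
tcp_rot: [-2.289, -2.152, 0.001]
contact_force: [0.9, 0.1, 0.4]
grip_width: 0.996
grip_force: 0.0
```

```bash
python3 -c "
from h import *
st();go([602.5,202,24],Rt(45),110)"
```

```text
t 1.7 grasp [550.8 120.9 245.8] z [-0. -0. -1.] x [ 0.062  0.998 -0.   ] F [0.9 0.1 0.4] M [-0.06 -0.03 -0.  ] w 0.996 gf 0.0 q [ 0.08  0.08  1.69 -0.    1.37  0.14]
slide [166.2  45.8 145.7] rot [-0.005 -0.785 -0.01 ]
```

>>> step_arm(
  moves=[
    {"slide": [166,46,0],"rotation": [0,-0.78,0],"hand": 1},
    {"slide": [166,46,0],"rotation": [0,-0.78,0],"hand": 1},
    {"slide": [166,46,30],"rotation": [0,-0.785,-0.01],"hand": 1},
    {"slide": [166,46,146],"rotation": [0,-0.785,-0.01],"hand": 1},
    {"slide": [166,46,146],"rotation": [0,-0.785,-0.01],"hand": 1},
    {"slide": [166,46,146],"rotation": [0,-0.785,-0.01],"hand": 1},
    {"slide": [166,46,146],"rotation": [0,-0.785,-0.01],"hand": 1},
    {"slide": [166,46,146],"rotation": [0,-0.785,-0.01],"hand": 1},
  ],
)

```text
time_s: 2.5
eef_pos: [606.5, 281.2, 105.8]
tcp_rot: [1.812, 1.722, -0.756]
contact_force: [0.2, 0.4, 1.2]
grip_width: 1.002
grip_force: 0.0
```

Run:
```python
from h import *
st();go([602.5,202,24],Rt(45))
p,d,M,c=wcam();cv2.imwrite("pics/w1.png",p[...,::-1])
W=cloud(d,c,M);k=(W[...,2]>31)&(W[...,2]<42)&(W[...,0]>550)&(W[...,0]<660)&(W[...,1]>30)&(W[...,1]<240)
q=W[k];R=cv2.minAreaRect(q[:,:2].astype(np.float32));print(k.sum(),R,np.median(q[:,2]))
```

```text
t 2.5 grasp [606.3 277.  101.6] z [-0.041 -0.706 -0.707] x [ 0.034  0.706 -0.707] F [0.2 0.4 1.2] M [ 0.33 -0.05  0.01] w 1.002 gf 0.0 q [ 0.58  0.84  1.13 -0.61  1.68  0.72]
slide [  1.8   0.5 108. ] rot [-0.005  0.     0.002]
3627 ((598.9682006835938, 131.9620361328125), (181.3197784423828, 35.995155334472656), 87.19732666015625) 36.67537014094225
```

View pics/w1.png

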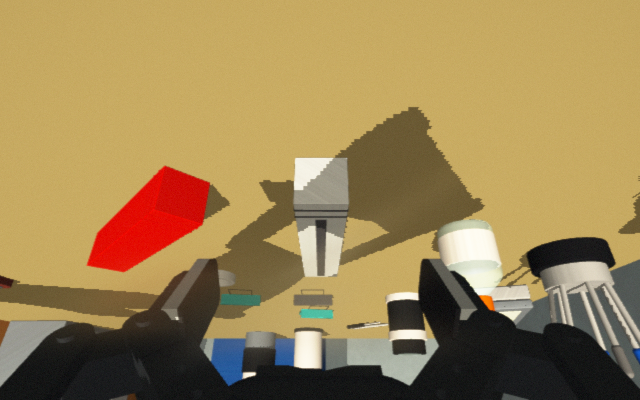

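The wrist view shows the foot end centred at (320, 185), with the dark stop beyond it at (313, 299). I'll close on the column near the foot end.

>>> step_arm(
  moves=[
    {"slide": [1,0.5,40],"rotation": [0,0,0],"hand": 1},
    {"slide": [1,0.5,75],"rotation": [0,0,0],"hand": 1},
    {"slide": [1,0.5,95],"rotation": [0,0,0],"hand": 1},
    {"slide": [1,0.5,106],"rotation": [0,0,0],"hand": 1},
    {"slide": [1,0.5,106],"rotation": [0,0,0],"hand": 0.6},
    {"slide": [1,0.5,106],"rotation": [0,0,0],"hand": 0.3},
    {"slide": [1,0.5,106],"rotation": [0,0,0],"hand": 0.3},
    {"slide": [1,0.5,106],"rotation": [0,0,0],"hand": 0.3},
  ],
  grip_force=60,
)

```text
time_s: 3.35
eef_pos: [604.1, 209.0, 32.6]
tcp_rot: [1.813, 1.722, -0.749]
contact_force: [-1.6, 0.1, 4.2]
grip_width: 0.409
grip_force: 62.0
```

```bash
cat >> h.py <<'E'
def arc(pivot,tot,n,lift=(0,0,0)):
    "rows rotating about world pivot by +tot deg about tool y; lift = world drift over the arc"
    s=r.observe();R0=Ro.from_rotvec(s["tcp_rot"]).as_matrix();p=R0.T@(np.array(pivot)-s["eef_pos"]);l=R0.T@np.array(lift)
    for i in range(1,n+1):
        a=np.radians(tot*i/n);print(np.round(p-Ro.from_rotvec([0,a,0]).apply(p)+l*min(1,i/2),1),round(a,3))
E
python3 - <<'E'
from h import *
st();C=np.array([599.2,131.8,0]);arc(C-90*U,30,8,(0,0,1))
E
```

```text
t 3.35 grasp [603.8 204.8  28.3] z [-0.037 -0.705 -0.709] x [ 0.036  0.708 -0.706] F [-1.6  0.1  4.2] M [-0.1   0.04 -0.11] w 0.409 gf 62.0 q [ 0.5   0.84  1.28 -0.65  1.51  0.76]
[-9.8 -0.  -6.3] 0.065
[-19.9  -0.  -12. ] 0.131
[-30.1  -0.  -16.6] 0.196
[-40.5  -0.  -20.6] 0.262
[-51.2  -0.  -23.9] 0.327
[-62.   -0.  -26.5] 0.393
[-73.   -0.  -28.4] 0.458
[-84.1  -0.  -29.6] 0.524
```

>>> step_arm(
  moves=[
    {"slide": [-9.8,0,-6.3],"rotation": [0,0.065,0],"hand": 0.3},
    {"slide": [-19.9,0,-12],"rotation": [0,0.131,0],"hand": 0.3},
    {"slide": [-30.1,0,-16.6],"rotation": [0,0.196,0],"hand": 0.3},
    {"slide": [-40.5,0,-20.6],"rotation": [0,0.262,0],"hand": 0.3},
    {"slide": [-51.2,0,-23.9],"rotation": [0,0.327,0],"hand": 0.3},
    {"slide": [-62,0,-26.5],"rotation": [0,0.393,0],"hand": 0.3},
    {"slide": [-73,0,-28.4],"rotation": [0,0.458,0],"hand": 0.3},
    {"slide": [-84.1,0,-29.6],"rotation": [0,0.524,0],"hand": 0.3},
  ],
)

```text
time_s: 4.15
eef_pos: [601.7, 170.1, 111.9]
tcp_rot: [2.141, 2.034, -0.279]
contact_force: [0.1, 0.3, -3.1]
grip_width: 0.411
grip_force: 61.3
```

Run:
```python
from h import *
st();C=np.array([599.2,131.8,0]);arc(C-90*U,60,16)
p,d=r.capture("top");W=tcloud("top",d);k=(W[...,2]>5)&(abs(W[...,0]-600)<60)&(abs(W[...,1]-60)<60);cv2.imwrite("pics/t2.png",cv2.resize(p[140:240,160:300,::-1],None,fx=4,fy=4))
```

```text
t 4.15 grasp [601.6 168.5 106.1] z [-0.015 -0.254 -0.967] x [ 0.049  0.966 -0.254] F [ 0.1  0.3 -3.1] M [ 0.35 -0.03  0.04] w 0.411 gf 61.3 q [ 0.27  0.43  1.56 -0.26  1.24  0.42]
[-9.4  0.  -6. ] 0.065
[-19.2  -0.  -11.3] 0.131
[-29.3   0.  -16. ] 0.196
[-39.7   0.  -20. ] 0.262
[-50.3   0.  -23.3] 0.327
[-61.2   0.  -25.9] 0.393
[-72.2   0.  -27.8] 0.458
[-83.2   0.  -29. ] 0.524
[-94.4  -0.  -29.4] 0.589
[-105.5    0.   -29.1] 0.654
[-116.6    0.   -28.1] 0.72
[-127.6    0.   -26.4] 0.785
[-138.5    0.   -23.9] 0.851
[-149.2   -0.   -20.8] 0.916
[-159.6    0.   -16.9] 0.982
[-169.8    0.   -12.4] 1.047
```

View pics/t2.png

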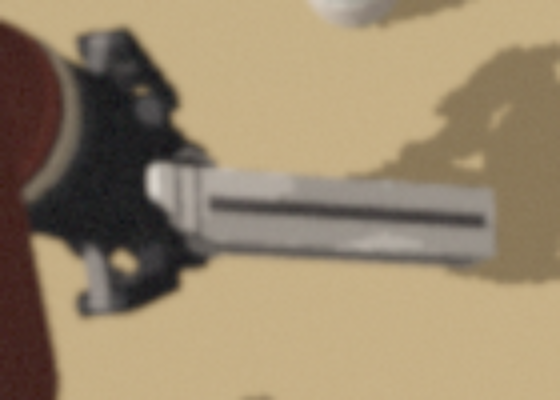

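Tipping works: the foot end is held by the fingers on the left of the crop, and the head is down at the right. I'll continue the arc.

>>> step_arm(
  moves=[
    {"slide": [-9.4,0,-6],"rotation": [0,0.065,0],"hand": 0.3},
    {"slide": [-19.2,0,-11.3],"rotation": [0,0.131,0],"hand": 0.3},
    {"slide": [-29.3,0,-16],"rotation": [0,0.196,0],"hand": 0.3},
    {"slide": [-39.7,0,-20],"rotation": [0,0.262,0],"hand": 0.3},
    {"slide": [-50.3,0,-23.3],"rotation": [0,0.327,0],"hand": 0.3},
    {"slide": [-61.2,0,-25.9],"rotation": [0,0.393,0],"hand": 0.3},
    {"slide": [-72.2,0,-27.8],"rotation": [0,0.458,0],"hand": 0.3},
    {"slide": [-83.2,0,-29],"rotation": [0,0.524,0],"hand": 0.3},
  ],
)

```text
time_s: 5.0
eef_pos: [597.8, 96.6, 161.3]
tcp_rot: [-2.135, -2.027, -0.281]
contact_force: [-0.2, 0.3, -0.8]
grip_width: 0.412
grip_force: 62.0
```

Run:
```python
from h import *
st();C=np.array([599.2,131.8,0]);arc(C-90*U,30,8)
```

```text
t 5.0 grasp [597.9  98.1 155.5] z [ 0.011  0.262 -0.965] x [0.05  0.964 0.262] F [-0.2  0.3 -0.8] M [-0.22  0.24 -0.01] w 0.412 gf 62.0 q [-0.11  0.25  1.7   0.28  1.22 -0.15]
[-9.4  0.  -5.9] 0.065
[-19.3   0.  -11.2] 0.131
[-29.4   0.  -15.8] 0.196
[-39.8   0.  -19.8] 0.262
[-50.5   0.  -23. ] 0.327
[-61.3   0.  -25.6] 0.393
[-72.3   0.  -27.5] 0.458
[-83.4   0.  -28.6] 0.524
```

>>> step_arm(
  moves=[
    {"slide": [-9.4,0,-5.9],"rotation": [0,0.065,0],"hand": 0.3},
    {"slide": [-19.3,0,-11.2],"rotation": [0,0.131,0],"hand": 0.3},
    {"slide": [-29.4,0,-15.8],"rotation": [0,0.196,0],"hand": 0.3},
    {"slide": [-39.8,0,-19.8],"rotation": [0,0.262,0],"hand": 0.3},
    {"slide": [-50.5,0,-23],"rotation": [0,0.327,0],"hand": 0.3},
    {"slide": [-61.3,0,-25.6],"rotation": [0,0.393,0],"hand": 0.3},
    {"slide": [-72.3,0,-27.5],"rotation": [0,0.458,0],"hand": 0.3},
    {"slide": [-83.4,0,-28.6],"rotation": [0,0.524,0],"hand": 0.3},
  ],
)

```text
time_s: 5.8
eef_pos: [593.4, 8.1, 168.1]
tcp_rot: [-1.808, -1.716, -0.75]
contact_force: [-3.1, -1.7, 7.2]
grip_width: 0.412
grip_force: 62.8
```

Run:
```python
from h import *
st()
for n in("scene","top"):
  p,d=r.capture(n);W=tcloud(n,d);k=(abs(W[...,0]-595)<80)&(abs(W[...,1]-30)<70)&(W[...,2]>5)
  g=(p.min(2)>110)&k;q=W[g];print(n,g.sum(),np.round(np.percentile(q,[2,50,98],axis=0),1).tolist())
  if n=="scene":cv2.imwrite("pics/s3.png",cv2.resize(p[60:260,250:470,::-1],None,fx=3,fy=3))
```

```text
t 5.8 grasp [593.6  12.4 163.9] z [ 0.034  0.709 -0.704] x [0.038 0.703 0.71 ] F [-3.1 -1.7  7.2] M [0.27 0.5  0.37] w 0.412 gf 62.8 q [-0.47  0.39  1.67  0.71  1.5  -0.63]
scene 468 [[577.4, 0.4, 9.6], [609.2, 4.4, 86.6], [614.3, 37.0, 179.5]]
top 682 [[543.1, -36.3, 5.9], [584.4, 21.4, 178.5], [617.5, 40.6, 219.9]]
```

View pics/s3.png

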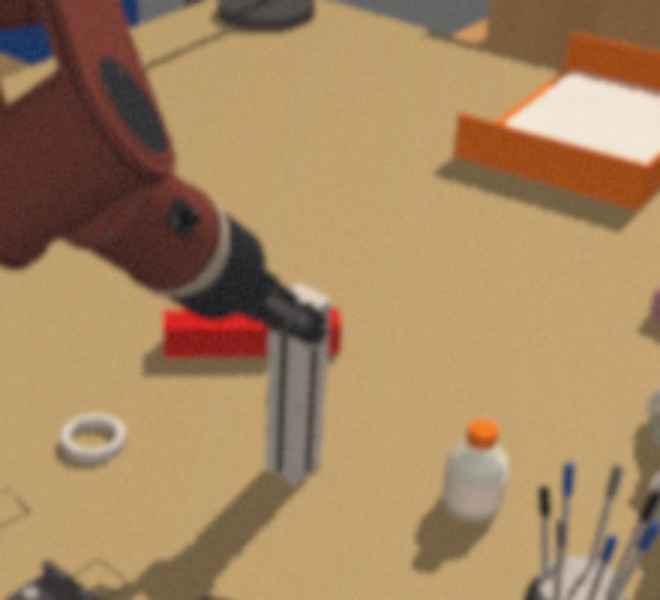

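The column stands on its head, foot up. I'll slide it (still down on the bench) to line up with the stop, then release it.

>>> step_arm(
  moves=[
    {"slide": [0.3,0,-0.3],"rotation": [0,0,0],"hand": 0.3},
    {"slide": [-2,-4,-2.5],"rotation": [0,0,0],"hand": 0.3},
    {"slide": [-4.4,-8,-5],"rotation": [0,0,0],"hand": 0.3},
    {"slide": [-6.6,-11.7,-7.2],"rotation": [0,0,0],"hand": 0.3},
    {"slide": [-6.6,-11.7,-7.2],"rotation": [0,0,0],"hand": 0.3},
    {"slide": [-6.6,-11.7,-7.2],"rotation": [0,0,0],"hand": 0.5},
    {"slide": [-6.6,-11.7,-7.2],"rotation": [0,0,0],"hand": 0.8},
    {"slide": [-6.6,-11.7,-7.2],"rotation": [0,0,0],"hand": 0.9},
  ],
)

```text
time_s: 6.7
eef_pos: [579.9, -0.7, 165.9]
tcp_rot: [-1.811, -1.715, -0.746]
contact_force: [-0.4, -0.9, 0.7]
grip_width: 0.822
grip_force: 0.0
```

Run:
```python
from h import *
st()
```

```text
t 6.7 grasp [580.1   3.5 161.7] z [ 0.033  0.707 -0.706] x [0.041 0.705 0.708] F [-0.4 -0.9  0.7] M [-0.33  0.04  0.08] w 0.822 gf 0.0 q [-0.5   0.38  1.7   0.69  1.5  -0.65]
```

>>> step_arm(
  moves=[
    {"slide": [0,0,-40],"rotation": [0,0,0],"hand": 1},
    {"slide": [0,0,-80],"rotation": [0,0,0],"hand": 1},
    {"slide": [0,0,-110],"rotation": [0,0,0],"hand": 1},
    {"slide": [50,0,-160],"rotation": [0,0,0],"hand": 1},
    {"slide": [80,0,-190],"rotation": [0,-0.3,0],"hand": 1},
    {"slide": [80,0,-190],"rotation": [0,-0.5,0],"hand": 1},
    {"slide": [80,0,-190],"rotation": [0,-0.5,0],"hand": 1},
    {"slide": [80,0,-190],"rotation": [0,-0.5,0],"hand": 1},
  ],
)

```text
time_s: 7.5
eef_pos: [577.9, -78.0, 360.8]
tcp_rot: [-2.127, -2.022, -0.301]
contact_force: [0.2, 0.4, -0.6]
grip_width: 1.0
grip_force: 0.0
```

Run:
```python
from h import *
st()
p,d,M,c=wcam();W=cloud(d,c,M);k=(abs(W[...,2]-180)<6)&(abs(W[...,0]-585)<60)&(abs(W[...,1]-20)<60)
q=W[k];print(k.sum(),cv2.minAreaRect(q[:,:2].astype(np.float32)) if k.sum() else 0,np.median(q[:,2]))
n="scene";p,d=r.capture(n);W=tcloud(n,d)
k=(abs(W[...,0]-585)<40)&(abs(W[...,1]-15)<40)
for a,b in((170,190),(120,160),(70,110),(20,60)):
  q=W[k&(W[...,2]>a)&(W[...,2]<b)];print(a,len(q),np.round(np.percentile(q,[2,50,98],axis=0),1).tolist(),cv2.minAreaRect(q[:,:2].astype(np.float32)))
go([581.5,25,163],Rt(45),110)
```

```text
t 7.5 grasp [578.  -76.4 355. ] z [ 0.016  0.276 -0.961] x [0.048 0.96  0.276] F [ 0.2  0.4 -0.6] M [-0.21  0.02  0.02] w 1.0 gf 0.0 q [-0.41  0.11  1.48  0.26  1.65 -0.35]
1562 ((581.7753295898438, 14.101411819458008), (36.08934783935547, 35.78835678100586), 86.88052368164062) 180.59519157673336
170 166 [[566.3, -7.3, 170.9], [586.3, 8.1, 177.7], [602.7, 29.4, 179.8]] ((583.8739624023438, 12.355142593383789), (40.5517463684082, 38.21812438964844), 87.76605224609375)
120 262 [[566.7, -7.5, 121.2], [598.9, -4.0, 140.1], [602.7, 28.3, 158.8]] ((592.493896484375, 3.5192413330078125), (48.81229019165039, 27.6944580078125), 43.13026428222656)
70 232 [[567.3, -8.0, 71.3], [598.7, -3.9, 90.5], [602.7, 26.9, 109.4]] ((592.9835205078125, 3.4471664428710938), (47.839683532714844, 27.21446990966797), 44.91142272949219)
20 227 [[564.7, -7.8, 20.8], [597.5, -3.9, 40.7], [602.9, 26.3, 58.9]] ((591.2906494140625, 3.644987106323242), (50.23342514038086, 28.571720123291016), 43.289581298828125)
slide [145.   -0.7 161.1] rot [-2.000e-03 -1.071e+00  1.000e-03]
```

>>> step_arm(
  moves=[
    {"slide": [40,0,0],"rotation": [0,-0.15,0],"hand": 1},
    {"slide": [80,0,0],"rotation": [0,-0.3,0],"hand": 1},
    {"slide": [120,0,20],"rotation": [0,-0.45,0],"hand": 1},
    {"slide": [144,0,60],"rotation": [0,-0.6,0],"hand": 1},
    {"slide": [144,0,100],"rotation": [0,-0.75,0],"hand": 1},
    {"slide": [144,0,140],"rotation": [0,-0.9,0],"hand": 1},
    {"slide": [144,0,161],"rotation": [0,-1.07,0],"hand": 1},
    {"slide": [144,0,161],"rotation": [0,-1.07,0],"hand": 1},
  ],
)

```text
time_s: 8.4
eef_pos: [582.3, 105.7, 233.4]
tcp_rot: [1.805, 1.732, -0.776]
contact_force: [-0.5, 0.8, -1.3]
grip_width: 0.998
grip_force: 0.0
```

Run:
```python
from h import *
st();go([582.4,24,163],Rt(45))
```

```text
t 8.4 grasp [582.  101.4 229.2] z [-0.051 -0.71  -0.703] x [ 0.02   0.703 -0.711] F [-0.5  0.8 -1.3] M [ 0.43  0.01 -0.03] w 0.998 gf 0.0 q [ 0.38  0.45  1.47 -0.7   1.63  0.53]
slide [ -7.4   5.6 101.4] rot [-0.015  0.006  0.016]
```

>>> step_arm(
  moves=[
    {"slide": [-6,4,20],"rotation": [-0.015,0,0.016],"hand": 1},
    {"slide": [-7,5,50],"rotation": [-0.015,0,0.016],"hand": 1},
    {"slide": [-7,5.6,80],"rotation": [-0.015,0,0.016],"hand": 1},
    {"slide": [-7,5.6,101],"rotation": [-0.015,0,0.016],"hand": 1},
    {"slide": [-7,5.6,101],"rotation": [-0.015,0,0.016],"hand": 0.6},
    {"slide": [-7,5.6,101],"rotation": [-0.015,0,0.016],"hand": 0.6},
    {"slide": [-7,5.6,101],"rotation": [-0.015,0,0.016],"hand": 0.6},
  ],
)

```text
time_s: 9.1
eef_pos: [588.9, 28.3, 179.2]
tcp_rot: [1.818, 1.706, -0.728]
contact_force: [-0.2, -0.3, 0.1]
grip_width: 0.599
grip_force: 0.0
```

Run:
```python
from h import *
st();go([582.4,24,163],Rt(45))
```

```text
t 9.1 grasp [588.8  24.1 174.9] z [-0.024 -0.704 -0.71 ] x [ 0.054  0.708 -0.704] F [-0.2 -0.3  0.1] M [0.37 0.01 0.01] w 0.599 gf 0.0 q [ 0.27  0.43  1.6  -0.74  1.45  0.56]
slide [ 8.  -6.6  8.7] rot [ 0.012 -0.004 -0.018]
```

>>> step_arm(
  moves=[
    {"slide": [0,-6.6,0],"rotation": [0.012,0,-0.018],"hand": 0.7},
    {"slide": [4,-6.6,4],"rotation": [0.012,0,-0.018],"hand": 0.7},
    {"slide": [8,-6.6,8.7],"rotation": [0.012,0,-0.018],"hand": 0.7},
    {"slide": [8,-6.6,8.7],"rotation": [0.012,0,-0.018],"hand": 0.7},
    {"slide": [8,-6.6,8.7],"rotation": [0.012,0,-0.018],"hand": 0.7},
  ],
)

```text
time_s: 9.6
eef_pos: [581.2, 28.2, 164.7]
tcp_rot: [1.81, 1.726, -0.752]
contact_force: [0.8, -0.4, 0.7]
grip_width: 0.702
grip_force: 0.0
```

Run:
```python
from h import *
st();go([582.4,24,163],Rt(45))
```

```text
t 9.6 grasp [581.   23.9 160.5] z [-0.038 -0.705 -0.709] x [ 0.032  0.708 -0.706] F [ 0.8 -0.4  0.7] M [ 0.36 -0.02  0.  ] w 0.702 gf 0.0 q [ 0.27  0.44  1.61 -0.74  1.44  0.55]
slide [-1.7  1.4 -1.9] rot [-0.002 -0.002  0.004]
```

>>> step_arm(
  moves=[
    {"slide": [-1.7,1.3,-1.9],"rotation": [0,0,0.004],"hand": 0.7},
    {"slide": [-1.7,1.3,-1.9],"rotation": [0,0,0.004],"hand": 0.55},
    {"slide": [-1.7,1.3,-1.9],"rotation": [0,0,0.004],"hand": 0.3},
    {"slide": [-1.7,1.3,-1.9],"rotation": [0,0,0.004],"hand": 0.3},
    {"slide": [-1.7,1.3,-1.9],"rotation": [0,0,0.004],"hand": 0.3},
  ],
)

```text
time_s: 10.1
eef_pos: [583.2, 28.2, 168.4]
tcp_rot: [1.813, 1.721, -0.748]
contact_force: [0.6, 1.1, 3.0]
grip_width: 0.412
grip_force: 60.4
```

Run:
```python
from h import *
st();arc(np.array([581.8,14.1,0])-18*U,30,8,(0,0,1))
```

```text
t 10.1 grasp [583.   24.  164.1] z [-0.036 -0.704 -0.709] x [ 0.038  0.708 -0.705] F [0.6 1.1 3. ] M [ 0.16 -0.03  0.14] w 0.412 gf 60.4 q [ 0.27  0.44  1.61 -0.74  1.45  0.55]
[-9.4  0.   6.2] 0.065
[-18.4   0.   13. ] 0.131
[-26.6   0.   20.7] 0.196
[-34.2   0.   29. ] 0.262
[-41.3   0.   37.7] 0.327
[-47.7   0.   46.8] 0.393
[-53.6   0.   56.4] 0.458
[-58.9   0.   66.3] 0.524
```

>>> step_arm(
  moves=[
    {"slide": [-9.4,0,6.2],"rotation": [0,0.065,0],"hand": 0.3},
    {"slide": [-18.4,0,13],"rotation": [0,0.131,0],"hand": 0.3},
    {"slide": [-26.6,0,20.7],"rotation": [0,0.196,0],"hand": 0.3},
    {"slide": [-34.2,0,29],"rotation": [0,0.262,0],"hand": 0.3},
    {"slide": [-41.3,0,37.7],"rotation": [0,0.327,0],"hand": 0.3},
    {"slide": [-47.7,0,46.8],"rotation": [0,0.393,0],"hand": 0.3},
    {"slide": [-53.6,0,56.4],"rotation": [0,0.458,0],"hand": 0.3},
    {"slide": [-58.9,0,66.3],"rotation": [0,0.524,0],"hand": 0.3},
  ],
)

```text
time_s: 10.9
eef_pos: [577.8, -60.5, 161.7]
tcp_rot: [2.142, 2.033, -0.276]
contact_force: [1.0, 0.2, -4.8]
grip_width: 0.412
grip_force: 60.1
```

Run:
```python
from h import *
st();arc(np.array([581.8,14.1,0])-18*U,30,8)
```

```text
t 10.9 grasp [577.7 -62.  155.9] z [-0.014 -0.253 -0.967] x [ 0.051  0.966 -0.253] F [ 1.   0.2 -4.8] M [ 0.29 -0.02  0.01] w 0.412 gf 60.1 q [-0.11  0.22  1.74 -0.28  1.19  0.05]
[-9.1  0.   6.6] 0.065
[-17.7   0.   13.7] 0.131
[-25.9   0.   21.4] 0.196
[-33.5   0.   29.6] 0.262
[-40.6   0.   38.3] 0.327
[-47.1   0.   47.5] 0.393
[-53.   0.  57.] 0.458
[-58.2   0.   66.9] 0.524
```

>>> step_arm(
  moves=[
    {"slide": [-9.1,0,6.6],"rotation": [0,0.065,0],"hand": 0.3},
    {"slide": [-17.7,0,13.7],"rotation": [0,0.131,0],"hand": 0.3},
    {"slide": [-25.9,0,21.4],"rotation": [0,0.196,0],"hand": 0.3},
    {"slide": [-33.5,0,29.6],"rotation": [0,0.262,0],"hand": 0.3},
    {"slide": [-40.6,0,38.3],"rotation": [0,0.327,0],"hand": 0.3},
    {"slide": [-47.1,0,47.5],"rotation": [0,0.393,0],"hand": 0.3},
    {"slide": [-53,0,57],"rotation": [0,0.458,0],"hand": 0.3},
    {"slide": [-58.2,0,66.9],"rotation": [0,0.524,0],"hand": 0.3},
  ],
)

```text
time_s: 11.7
eef_pos: [573.8, -134.0, 111.7]
tcp_rot: [-2.135, -2.026, -0.287]
contact_force: [0.7, -0.0, -3.6]
grip_width: 0.413
grip_force: 60.2
```

Run:
```python
from h import *
st();arc(np.array([581.8,14.1,0])-18*U,30,8)
```

```text
t 11.7 grasp [ 573.9 -132.4  106. ] z [ 0.013  0.264 -0.964] x [0.051 0.963 0.264] F [ 0.7 -0.  -3.6] M [-0.38  0.07  0.05] w 0.413 gf 60.2 q [-0.49  0.34  1.69  0.26  1.24 -0.54]
[-9.1  0.   6.6] 0.065
[-17.7   0.   13.8] 0.131
[-25.9   0.   21.5] 0.196
[-33.5   0.   29.7] 0.262
[-40.6   0.   38.4] 0.327
[-47.1   0.   47.6] 0.393
[-53.    0.   57.2] 0.458
[-58.2   0.   67.1] 0.524
```

>>> step_arm(
  moves=[
    {"slide": [-9.1,0,6.6],"rotation": [0,0.065,0],"hand": 0.3},
    {"slide": [-17.7,0,13.8],"rotation": [0,0.131,0],"hand": 0.3},
    {"slide": [-25.9,0,21.5],"rotation": [0,0.196,0],"hand": 0.3},
    {"slide": [-33.5,0,29.7],"rotation": [0,0.262,0],"hand": 0.3},
    {"slide": [-40.6,0,38.4],"rotation": [0,0.327,0],"hand": 0.3},
    {"slide": [-47.1,0,47.6],"rotation": [0,0.393,0],"hand": 0.3},
    {"slide": [-53,0,57.2],"rotation": [0,0.458,0],"hand": 0.3},
    {"slide": [-56.5,0,64],"rotation": [0,0.503,0],"hand": 0.3},
  ],
)

```text
time_s: 12.5
eef_pos: [571.6, -171.8, 34.5]
tcp_rot: [-1.823, -1.727, -0.738]
contact_force: [-0.4, -1.2, -0.6]
grip_width: 0.412
grip_force: 60.7
```

Run:
```python
from h import *
st();arc(np.array([581.8,14.1,0])-18*U,2,4)
p,d=r.capture("top");W=tcloud("top",d);k=(abs(W[...,0]-575)<30)&(abs(W[...,1]+60)<70)&(W[...,2]>15)&(W[...,2]<60)
q=W[k];A=np.c_[q[:,1],np.ones(len(q))];print("slope deg",np.degrees(np.arctan(np.linalg.lstsq(A,q[:,2],rcond=None)[0][0])),np.percentile(q[:,2],[5,50,95]))
```

```text
t 12.5 grasp [ 571.8 -167.7   30.2] z [ 0.036  0.696 -0.717] x [0.04  0.716 0.697] F [-0.4 -1.2 -0.6] M [-0.26 -0.    0.08] w 0.412 gf 60.7 q [-0.72  0.71  1.5   0.58  1.49 -0.88]
[-1.2  0.   0.8] 0.009
[-2.5  0.   1.7] 0.017
[-3.7  0.   2.6] 0.026
[-4.9  0.   3.5] 0.035
slope deg -0.8405717907698409 [25.48609141 36.19379397 39.72891009]
```

>>> step_arm(
  moves=[
    {"slide": [-1.2,0,0.8],"rotation": [0,0.009,0],"hand": 0.3},
    {"slide": [-2.5,0,1.7],"rotation": [0,0.017,0],"hand": 0.3},
    {"slide": [-3,0,2],"rotation": [0,0.021,0],"hand": 0.3},
    {"slide": [-3,0,2],"rotation": [0,0.021,0],"hand": 0.3},
    {"slide": [-3,0,2],"rotation": [0,0.021,0],"hand": 0.45},
    {"slide": [-3,0,2],"rotation": [0,0.021,0],"hand": 0.7},
    {"slide": [-3,0,2],"rotation": [0,0.021,0],"hand": 1},
  ],
)

```text
time_s: 13.25
eef_pos: [572.8, -171.9, 33.2]
tcp_rot: [-1.81, -1.718, -0.754]
contact_force: [0.0, 0.4, 0.3]
grip_width: 0.778
grip_force: 0.0
```

Run:
```python
from h import *
st()
p,d=r.capture("top");W=tcloud("top",d);k=(abs(W[...,0]-578)<40)&(abs(W[...,1]+60)<75)&(W[...,2]>28)&(W[...,2]<44)
q=W[k];print(cv2.minAreaRect(q[:,:2].astype(np.float32)));A=np.c_[q[:,1],np.ones(len(q))];print("slope deg",np.degrees(np.arctan(np.linalg.lstsq(A,q[:,2],rcond=None)[0][0])),np.percentile(q[:,2],[5,50,95]))
```

```text
t 13.25 grasp [ 573.  -167.7   29. ] z [ 0.038  0.708 -0.705] x [0.036 0.704 0.709] F [0.  0.4 0.3] M [-0.3   0.04 -0.02] w 0.778 gf 0.0 q [-0.72  0.72  1.49  0.59  1.5  -0.89]
((577.0863037109375, -69.32603454589844), (132.34518432617188, 37.05916213989258), 87.16609191894531)
slope deg 0.07106357774484298 [32.02492883 35.73588952 38.8047852 ]
```

>>> step_arm(
  moves=[
    {"slide": [0,0,-35],"rotation": [0,0,0],"hand": 1},
    {"slide": [0,0,-70],"rotation": [0,0,0],"hand": 1},
    {"slide": [0,0,-110],"rotation": [0,0,0],"hand": 1},
    {"slide": [50,0,-160],"rotation": [0,-0.15,0],"hand": 1},
    {"slide": [100,0,-180],"rotation": [0,-0.3,0],"hand": 1},
    {"slide": [140,0,-200],"rotation": [0,-0.45,0],"hand": 1},
    {"slide": [180,0,-200],"rotation": [0,-0.6,0],"hand": 1},
    {"slide": [200,0,-190],"rotation": [0,-0.75,0],"hand": 1},
  ],
)

```text
time_s: 14.1
eef_pos: [574.8, -166.2, 316.6]
tcp_rot: [-2.272, -2.153, -0.048]
contact_force: [0.1, -0.4, -0.7]
grip_width: 1.002
grip_force: 0.0
```

Run:
```python
from h import *
st();
p,d,M,c=wcam();cv2.imwrite("pics/w4.png",p[...,::-1]);W=cloud(d,c,M);np.save("w4.npy",W)
k=(abs(W[...,0]-578)<60)&(W[...,1]<100)&(W[...,1]>-190)&(W[...,2]>31)&(W[...,2]<42);q=W[k];print(cv2.minAreaRect(q[:,:2].astype(np.float32)),np.median(q[:,2]))
k=(abs(W[...,0]-569)<60)&(W[...,1]<-200)&(W[...,1]>-260)&(W[...,2]>13.5)&(W[...,2]<23);q=W[k];print(len(q),cv2.minAreaRect(q[:,:2].astype(np.float32)),np.median(q[:,2]))
go([580,-5,24],Rt(45),110)
```

```text
t 14.1 grasp [ 574.9 -166.   310.6] z [ 0.014  0.029 -0.999] x [0.053 0.998 0.03 ] F [ 0.1 -0.4 -0.7] M [ 0.01  0.04 -0.01] w 1.002 gf 0.0 q [-0.43  0.12  1.53  0.03  1.49 -0.38]
((574.9127807617188, -94.20315551757812), (179.84312438964844, 36.07722473144531), 87.27471923828125) 36.68912239023439
383 ((567.3059692382812, -221.493896484375), (8.6226224899292, 69.15274810791016), 86.93162536621094) 18.35158205518286
slide [229.7  -5.5 217.8] rot [ 0.016 -0.812  0.   ]
```

View pics/w4.png

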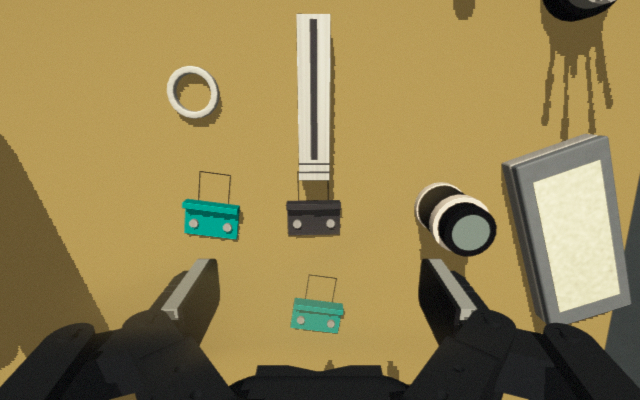

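The wrist view shows the column lying foot-first at (314, 165), with the dark stop just beyond it at (314, 218). The column is in line with the middle of the stop, and the foot is about 34 mm from the face. Next I'll go to the head end.

>>> step_arm(
  moves=[
    {"slide": [45,0,0],"rotation": [0,-0.15,0],"hand": 1},
    {"slide": [90,-2,0],"rotation": [0,-0.3,0],"hand": 1},
    {"slide": [135,-4,10],"rotation": [0,-0.45,0],"hand": 1},
    {"slide": [180,-5,40],"rotation": [0.01,-0.6,0],"hand": 1},
    {"slide": [215,-5,85],"rotation": [0.016,-0.75,0],"hand": 1},
    {"slide": [218,-5,130],"rotation": [0.016,-0.812,0],"hand": 1},
    {"slide": [218,-5,175],"rotation": [0.016,-0.812,0],"hand": 1},
    {"slide": [218,-5,200],"rotation": [0.016,-0.812,0],"hand": 1},
  ],
)

```text
time_s: 14.95
eef_pos: [576.0, 60.7, 110.7]
tcp_rot: [1.822, 1.74, -0.767]
contact_force: [0.4, 0.2, 0.8]
grip_width: 1.001
grip_force: 0.0
```

>>> step_arm(
  moves=[
    {"slide": [0,0,0],"rotation": [0,0,0],"hand": 1},
    {"slide": [0,0,0],"rotation": [0,0,0],"hand": 1},
  ],
)

```text
time_s: 15.15
eef_pos: [579.4, 59.4, 117.3]
tcp_rot: [1.825, 1.733, -0.759]
contact_force: [0.8, 0.1, -0.3]
grip_width: 1.006
grip_force: 0.0
```

Run:
```python
from h import *
st();go([578.3,-22,26],Rt(45))
p,d,M,c=wcam();W=cloud(d,c,M)
k=(abs(W[...,0]-578)<60)&(W[...,1]<100)&(W[...,1]>-190)&(W[...,2]>31)&(W[...,2]<42);q=W[k];print(cv2.minAreaRect(q[:,:2].astype(np.float32)),np.median(q[:,2]))
```

```text
t 15.15 grasp [579.1  55.2 113. ] z [-0.052 -0.697 -0.715] x [ 0.031  0.715 -0.699] F [ 0.8  0.1 -0.3] M [ 0.3  -0.02  0.01] w 1.006 gf 0.0 q [ 0.31  0.53  1.58 -0.71  1.43  0.62]
slide [  5.7   4.9 116.1] rot [-0.017 -0.012  0.006]
((575.59814453125, -92.07083129882812), (179.61949157714844, 36.35212326049805), 86.95928955078125) 36.683887971923326
```

>>> step_arm(
  moves=[
    {"slide": [6,5,40],"rotation": [-0.017,-0.012,0.006],"hand": 1},
    {"slide": [6,5,80],"rotation": [-0.017,-0.012,0.006],"hand": 1},
    {"slide": [6,5,105],"rotation": [-0.017,-0.012,0.006],"hand": 1},
    {"slide": [6,5,114],"rotation": [-0.017,-0.012,0.006],"hand": 1},
    {"slide": [6,5,114],"rotation": [-0.017,-0.012,0.006],"hand": 0.7},
    {"slide": [6,5,114],"rotation": [-0.017,-0.012,0.006],"hand": 0.3},
    {"slide": [6,5,114],"rotation": [-0.017,-0.012,0.006],"hand": 0.3},
    {"slide": [6,5,114],"rotation": [-0.017,-0.012,0.006],"hand": 0.3},
  ],
)

```text
time_s: 16.0
eef_pos: [580.4, -14.6, 33.0]
tcp_rot: [1.81, 1.72, -0.744]
contact_force: [0.4, 2.0, 4.4]
grip_width: 0.415
grip_force: 61.3
```

Run:
```python
from h import *
s=st();R=Ro.from_rotvec(s["tcp_rot"]).as_matrix();print("pull",R.T@(U*4.5+[0,0,.5]));arc(np.array([575.2,-93,0])-90*U,30,8)
```

```text
t 16.0 grasp [580.2 -18.8  28.8] z [-0.031 -0.706 -0.708] x [ 0.038  0.707 -0.706] F [0.4 2.  4.4] M [ 0.09  0.11 -0.07] w 0.415 gf 61.3 q [ 0.21  0.61  1.66 -0.81  1.24  0.68]
pull [ 2.83190388  0.00986001 -3.53273594]
[-9.5  0.  -6. ] 0.065
[-19.4  -0.  -11.3] 0.131
[-29.6   0.  -16. ] 0.196
[-40.1   0.  -20. ] 0.262
[-50.9   0.  -23.3] 0.327
[-61.8   0.  -25.9] 0.393
[-72.9   0.  -27.8] 0.458
[-84.1   0.  -28.9] 0.524
```

>>> step_arm(
  moves=[
    {"slide": [1.5,0,-2],"rotation": [0,0,0],"hand": 0.3},
    {"slide": [2.8,0,-3.5],"rotation": [0,0,0],"hand": 0.3},
    {"slide": [-6.7,0,-9.5],"rotation": [0,0.065,0],"hand": 0.3},
    {"slide": [-16.6,0,-14.8],"rotation": [0,0.131,0],"hand": 0.3},
    {"slide": [-26.8,0,-19.5],"rotation": [0,0.196,0],"hand": 0.3},
    {"slide": [-37.3,0,-23.5],"rotation": [0,0.262,0],"hand": 0.3},
    {"slide": [-48.1,0,-26.8],"rotation": [0,0.327,0],"hand": 0.3},
    {"slide": [-59,0,-29.4],"rotation": [0,0.393,0],"hand": 0.3},
  ],
)

```text
time_s: 16.8
eef_pos: [577.4, -36.0, 94.0]
tcp_rot: [2.061, 1.961, -0.404]
contact_force: [-1.1, -1.0, -1.5]
grip_width: 0.407
grip_force: 61.3
```

Run:
```python
from h import *
s=st();arc(np.array([575.4,-88.5,0])-90*U,32,8)
```

```text
t 16.8 grasp [577.3 -38.3  88.4] z [-0.017 -0.379 -0.925] x [ 0.046  0.924 -0.379] F [-1.1 -1.  -1.5] M [-0.05  0.3  -0.24] w 0.407 gf 61.3 q [ 0.    0.34  1.76 -0.44  1.11  0.26]
[-10.1   0.   -6.4] 0.07
[-20.6   0.  -12. ] 0.14
[-31.4   0.  -16.9] 0.209
[-42.6  -0.  -21.1] 0.279
[-54.    0.  -24.4] 0.349
[-65.7  -0.  -27. ] 0.419
[-77.5   0.  -28.7] 0.489
[-89.3   0.  -29.6] 0.559
```

>>> step_arm(
  moves=[
    {"slide": [-10.1,0,-6.4],"rotation": [0,0.07,0],"hand": 0.3},
    {"slide": [-20.6,0,-12],"rotation": [0,0.14,0],"hand": 0.3},
    {"slide": [-31.4,0,-16.9],"rotation": [0,0.209,0],"hand": 0.3},
    {"slide": [-42.6,0,-21.1],"rotation": [0,0.279,0],"hand": 0.3},
    {"slide": [-54,0,-24.4],"rotation": [0,0.349,0],"hand": 0.3},
    {"slide": [-65.7,0,-27],"rotation": [0,0.419,0],"hand": 0.3},
    {"slide": [-77.5,0,-28.7],"rotation": [0,0.489,0],"hand": 0.3},
    {"slide": [-89.3,0,-29.6],"rotation": [0,0.559,0],"hand": 0.3},
  ],
)

```text
time_s: 17.6
eef_pos: [573.9, -107.5, 156.1]
tcp_rot: [-2.187, -2.082, -0.189]
contact_force: [-2.1, -0.2, 0.8]
grip_width: 0.413
grip_force: 61.6
```

Run:
```python
from h import *
s=st();arc(np.array([575.4,-88.5,0])-90*U,35,8)
p,d=r.capture("scene");cv2.imwrite("pics/s5.png",cv2.resize(p[120:320,190:410,::-1],None,fx=3,fy=3))
```

```text
t 17.6 grasp [ 574.  -106.5  150.2] z [ 0.01   0.169 -0.986] x [0.048 0.984 0.169] F [-2.1 -0.2  0.8] M [-0.4   0.81 -0.14] w 0.413 gf 61.6 q [-0.41  0.24  1.71  0.17  1.26 -0.41]
[-11.1   0.   -6.9] 0.076
[-22.7   0.  -13. ] 0.153
[-34.7   0.  -18.2] 0.229
[-47.1   0.  -22.4] 0.305
[-59.8   0.  -25.7] 0.382
[-72.7   0.  -28. ] 0.458
[-85.7   0.  -29.3] 0.535
[-98.8   0.  -29.6] 0.611
```

View pics/s5.png

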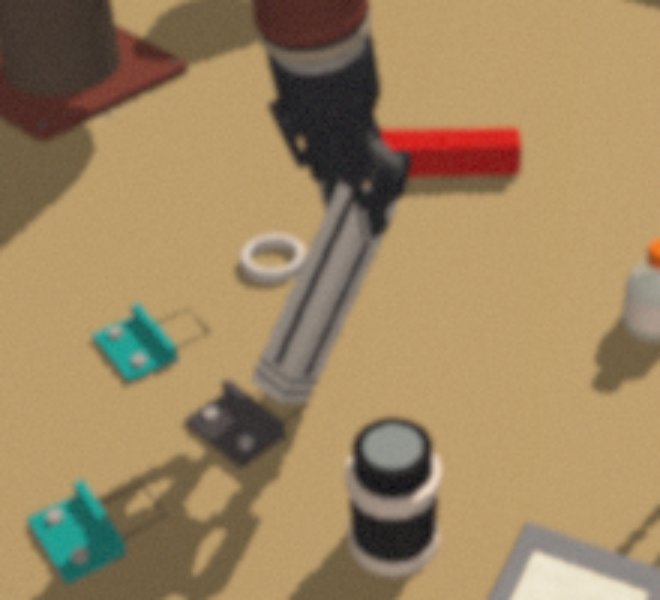

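The column is about 55° up, with its foot just in front of the stop. I'll continue to nearly upright.

>>> step_arm(
  moves=[
    {"slide": [-11.1,0,-6.9],"rotation": [0,0.076,0],"hand": 0.3},
    {"slide": [-22.7,0,-13],"rotation": [0,0.153,0],"hand": 0.3},
    {"slide": [-34.7,0,-18.2],"rotation": [0,0.229,0],"hand": 0.3},
    {"slide": [-47.1,0,-22.4],"rotation": [0,0.305,0],"hand": 0.3},
    {"slide": [-59.8,0,-25.7],"rotation": [0,0.382,0],"hand": 0.3},
    {"slide": [-72.7,0,-28],"rotation": [0,0.458,0],"hand": 0.3},
    {"slide": [-85.7,0,-29.3],"rotation": [0,0.535,0],"hand": 0.3},
    {"slide": [-94,0,-29.6],"rotation": [0,0.584,0],"hand": 0.3},
  ],
)

```text
time_s: 18.45
eef_pos: [569.5, -206.5, 170.5]
tcp_rot: [-1.831, -1.743, -0.729]
contact_force: [-2.4, -1.2, 9.2]
grip_width: 0.409
grip_force: 62.8
```

>>> step_arm(
  moves=[
    {"slide": [0,0,0],"rotation": [0,0,0],"hand": 0.3},
  ],
)

```text
time_s: 18.55
eef_pos: [569.5, -206.9, 170.4]
tcp_rot: [-1.832, -1.741, -0.729]
contact_force: [-1.1, -0.5, 11.6]
grip_width: 0.411
grip_force: 63.1
```

```bash
cat >> h.py <<'E'
def tilt():
    p,d=r.capture("scene");W=tcloud("scene",d);k=(abs(W[...,0]-575)<50)&(abs(W[...,1]+195)<60)&(p.min(2)>95)
    zs=np.arange(30,135,15);c=[]
    for z in zs:
        q=W[k&(abs(W[...,2]-z)<10)];c.append(np.r_[np.percentile(q[:,0],97),np.percentile(q[:,1],[10,97])] if len(q)>5 else [np.nan]*3)
    c=np.array(c);print(np.round(c,1).tolist())
    ok=~np.isnan(c[:,0])
    print("lean deg",[round(np.degrees(np.arctan(np.polyfit(zs[ok],c[ok,i],1)[0])),2) for i in range(3)])
E
python3 - <<'E'
from h import *
s=st();arc(np.array([575.4,-88.5,0])-90*U,3,3);tilt()
E
```

```text
t 18.55 grasp [ 569.7 -202.8  166. ] z [ 0.038  0.684 -0.728] x [0.036 0.727 0.685] F [-1.1 -0.5 11.6] M [0.9  0.47 0.2 ] w 0.411 gf 63.1 q [-0.76  0.54  1.44  0.55  1.68 -0.79]
[-2.5  0.  -1.7] 0.017
[-5.1  0.  -3.3] 0.035
[-7.6 -0.  -4.8] 0.052
[[589.8, -217.4, -185.0], [589.9, -217.0, -182.9], [590.1, -216.0, -183.0], [590.3, -215.6, -181.6], [590.2, -215.3, -179.4], [589.9, -214.9, -179.7], [590.2, -214.1, -180.8]]
lean deg [np.float64(0.16), np.float64(2.02), np.float64(3.08)]
```

>>> step_arm(
  moves=[
    {"slide": [-2.5,0,-1.9],"rotation": [0,0.017,0],"hand": 0.3},
    {"slide": [-4.9,0,-3.5],"rotation": [0,0.035,0],"hand": 0.3},
    {"slide": [-5.2,0,-3.8],"rotation": [0,0.038,0],"hand": 0.3},
    {"slide": [-5.2,0,-3.8],"rotation": [0,0.038,0],"hand": 0.3},
  ],
)

```text
time_s: 19.0
eef_pos: [569.3, -212.0, 169.6]
tcp_rot: [-1.807, -1.721, -0.755]
contact_force: [-1.6, -1.7, 7.8]
grip_width: 0.409
grip_force: 62.9
```

Run:
```python
from h import *
s=st();tilt()
```

```text
t 19.0 grasp [ 569.5 -207.8  165.4] z [ 0.038  0.709 -0.705] x [0.033 0.704 0.71 ] F [-1.6 -1.7  7.8] M [0.21 0.43 0.04] w 0.409 gf 62.9 q [-0.77  0.57  1.42  0.57  1.71 -0.81]
[[590.4, -218.6, -184.8], [590.2, -218.6, -182.8], [589.8, -218.1, -185.2], [589.6, -218.0, -183.7], [589.8, -218.0, -182.9], [590.2, -217.8, -184.4], [589.5, -217.5, -183.5]]
lean deg [np.float64(-0.37), np.float64(0.69), np.float64(0.41)]
```

Upright. I'll release it, retract, and look from above.

>>> step_arm(
  moves=[
    {"slide": [0,0,0],"rotation": [0,0,0],"hand": 0.45},
    {"slide": [0,0,0],"rotation": [0,0,0],"hand": 0.7},
    {"slide": [0,0,0],"rotation": [0,0,0],"hand": 1},
    {"slide": [0,0,-30],"rotation": [0,0,0],"hand": 1},
    {"slide": [0,0,-70],"rotation": [0,0,0],"hand": 1},
    {"slide": [10,0,-110],"rotation": [0,0,0],"hand": 1},
    {"slide": [50,0,-150],"rotation": [0,-0.15,0],"hand": 1},
    {"slide": [80,0,-180],"rotation": [0,-0.3,0],"hand": 1},
  ],
)

```text
time_s: 19.85
eef_pos: [564.2, -284.8, 349.1]
tcp_rot: [-2.005, -1.898, -0.496]
contact_force: [0.9, -0.2, 1.2]
grip_width: 1.002
grip_force: 0.0
```

>>> step_arm(
  moves=[
    {"slide": [20,0,-20],"rotation": [0,-0.15,0],"hand": 1},
    {"slide": [20,0,-20],"rotation": [0,-0.15,0],"hand": 1},
    {"slide": [20,0,-20],"rotation": [0,-0.15,0],"hand": 1},
  ],
)

```text
time_s: 20.15
eef_pos: [565.8, -273.5, 380.6]
tcp_rot: [-2.092, -1.995, -0.361]
contact_force: [-0.6, 0.2, -0.3]
grip_width: 1.0
grip_force: 0.0
```

Run:
```python
from h import *
s=st();tilt()
p,d,M,c=wcam();cv2.imwrite("pics/w6.png",p[...,::-1]);W=cloud(d,c,M)
n=(abs(W[...,0]-569)<60)
k=n&(abs(W[...,1]+200)<60)&(abs(W[...,2]-180)<7);q=W[k];print(len(q),cv2.minAreaRect(q[:,:2].astype(np.float32)) if len(q) else 0,np.median(q[:,2]))
k=n&(W[...,1]<-200)&(W[...,1]>-260)&(W[...,2]>13)&(W[...,2]<23);q=W[k];print(len(q),cv2.minAreaRect(q[:,:2].astype(np.float32)) if len(q) else 0)
go([571.5,-188,130],Rt(0))
```

```text
t 20.15 grasp [ 565.9 -271.5  374.9] z [ 0.02   0.33  -0.944] x [0.044 0.943 0.331] F [-0.6  0.2 -0.3] M [-0.2  -0.02  0.05] w 1.0 gf 0.0 q [-0.71  0.3   1.24  0.27  1.81 -0.62]
[[589.8, -218.6, -184.5], [590.0, -218.4, -184.2], [589.8, -218.4, -185.6], [590.2, -218.3, -184.9], [590.0, -218.7, -184.8], [590.3, -218.5, -185.9], [590.3, -218.5, -184.3]]
lean deg [np.float64(0.32), np.float64(-0.04), np.float64(-0.22)]
1368 ((569.458984375, -198.23509216308594), (36.352481842041016, 35.408836364746094), 87.21895599365234) 180.60084085264367
285 ((566.7633056640625, -221.16134643554688), (10.007248878479004, 68.15946960449219), 87.58313751220703)
slide [  1.1   2.7 255.6] rot [-0.001 -0.342  0.   ]
```

View pics/w6.png

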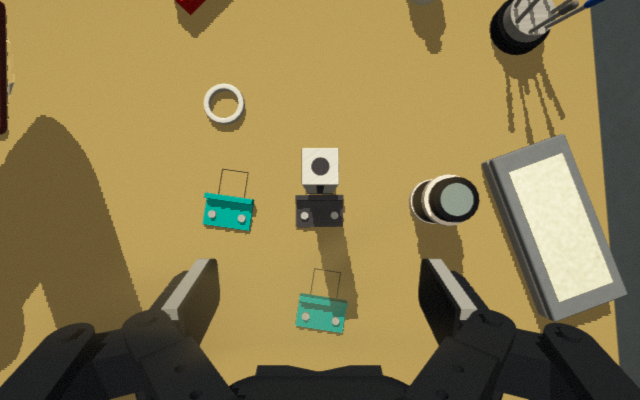

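The column stands upright at (320, 168) in the wrist view with a gap to the stop of about 1 mm. I'll nudge it flush with the shut fingers, low on the far side.

Run:
```python
from h import *
go([572,-130,330],Rt(0));go([574,-60,150],Rt(45));go([573.5,-60,90],Rt(45))
```

```text
slide [1.227e+02 1.000e-01 8.650e+01] rot [-0.001 -0.342  0.   ]
slide [131.8  -1.2 282.7] rot [-1.000e-03 -1.127e+00  1.000e-03]
slide [111.6  -1.6 339.2] rot [-1.000e-03 -1.127e+00  1.000e-03]
```

>>> step_arm(
  moves=[
    {"slide": [45,0,0],"rotation": [0,-0.15,0],"hand": 0},
    {"slide": [90,0,20],"rotation": [0,-0.3,0],"hand": 0},
    {"slide": [122,0,60],"rotation": [0,-0.45,0],"hand": 0},
    {"slide": [135,0,105],"rotation": [0,-0.6,0],"hand": 0},
    {"slide": [145,0,150],"rotation": [0,-0.75,0],"hand": 0},
    {"slide": [145,0,195],"rotation": [0,-0.9,0],"hand": 0},
    {"slide": [140,-1,240],"rotation": [0,-1.05,0],"hand": 0},
    {"slide": [132,-1,283],"rotation": [0,-1.127,0],"hand": 0},
  ],
)

```text
time_s: 21.05
eef_pos: [573.1, -55.0, 150.2]
tcp_rot: [1.802, 1.721, -0.759]
contact_force: [-0.1, 0.3, -1.2]
grip_width: 0.003
grip_force: 0.0
```

>>> step_arm(
  moves=[
    {"slide": [0,0,0],"rotation": [0,0,0],"hand": 0},
    {"slide": [0,0,0],"rotation": [0,0,0],"hand": 0},
    {"slide": [0,0,0],"rotation": [0,0,0],"hand": 0},
  ],
)

```text
time_s: 21.35
eef_pos: [577.1, -57.6, 158.3]
tcp_rot: [1.811, 1.715, -0.746]
contact_force: [0.6, 0.5, 1.3]
grip_width: -0.001
grip_force: 0.0
```

Run:
```python
from h import *
st();go([573,-135,31],Rt(45));tilt()
```

```text
t 21.35 grasp [576.9 -61.9 154.1] z [-0.033 -0.707 -0.706] x [ 0.041  0.705 -0.708] F [0.6 0.5 1.3] M [ 0.29 -0.04 -0.04] w -0.001 gf 0.0 q [ 0.14  0.38  1.71 -0.8   1.33  0.5 ]
slide [ 35.5  -0.8 138.7] rot [ 0.003  0.002 -0.005]
[[590.0, -218.5, -184.8], [590.6, -218.4, -184.3], [590.4, -218.7, -184.6], [590.8, -218.4, -184.2], [590.4, -218.5, -184.3], [590.1, -218.4, -185.7], [590.1, -218.4, -184.2]]
lean deg [np.float64(-0.07), np.float64(0.03), np.float64(-0.09)]
```

>>> step_arm(
  moves=[
    {"slide": [35,-2,30],"rotation": [0,0,0],"hand": 0},
    {"slide": [35,-2,70],"rotation": [0,0,0],"hand": 0},
    {"slide": [35,-2,110],"rotation": [0,0,0],"hand": 0},
    {"slide": [35,-2,132],"rotation": [0,0,0],"hand": 0},
    {"slide": [35,-2,138],"rotation": [0,0,0],"hand": 0},
    {"slide": [35,-2,138],"rotation": [0,0,0],"hand": 0},
    {"slide": [35,-2,138],"rotation": [0,0,0],"hand": 0},
  ],
)

```text
time_s: 22.1
eef_pos: [572.1, -129.4, 36.3]
tcp_rot: [1.809, 1.715, -0.745]
contact_force: [0.3, 0.2, 0.2]
grip_width: 0.003
grip_force: 0.0
```

Run:
```python
from h import *
st();go([571.7,-158,29],Rt(45));go([571.5,-164,29],Rt(45))
```

```text
t 22.1 grasp [ 572.  -133.6   32.1] z [-0.031 -0.708 -0.706] x [ 0.041  0.704 -0.709] F [0.3 0.2 0.2] M [ 0.35 -0.06  0.02] w 0.003 gf 0.0 q [ 0.02  0.55  1.76 -0.91  1.11  0.62]
slide [-15.    1.   19.4] rot [ 0.005  0.002 -0.005]
slide [-19.2   1.1  23.7] rot [ 0.005  0.002 -0.005]
```

>>> step_arm(
  moves=[
    {"slide": [-5,0.5,7],"rotation": [0,0,-0.005],"hand": 0},
    {"slide": [-10,0.5,14],"rotation": [0,0,-0.005],"hand": 0},
    {"slide": [-13.5,0.5,18],"rotation": [0,0,-0.005],"hand": 0},
    {"slide": [-13.5,0.5,18],"rotation": [0,0,-0.005],"hand": 0},
    {"slide": [-13.5,0.5,18],"rotation": [0,0,-0.005],"hand": 0},
  ],
)

```text
time_s: 22.6
eef_pos: [569.3, -151.8, 30.2]
tcp_rot: [1.805, 1.724, -0.753]
contact_force: [-0.3, -0.4, -0.2]
grip_width: -0.0
grip_force: 0.0
```

>>> step_arm(
  moves=[
    {"slide": [-0.7,0,0.7],"rotation": [0,0,0],"hand": 0},
    {"slide": [-1.4,0,1.4],"rotation": [0,0,0],"hand": 0},
    {"slide": [-1.4,0,1.4],"rotation": [0,0,0],"hand": 0},
  ],
)

```text
time_s: 22.9
eef_pos: [569.4, -153.6, 30.2]
tcp_rot: [1.804, 1.724, -0.752]
contact_force: [-0.3, 0.3, 0.2]
grip_width: 0.0
grip_force: 0.0
```

Run:
```python
from h import *
st();tilt()
```

```text
t 22.9 grasp [ 569.2 -157.8   26. ] z [-0.034 -0.708 -0.705] x [ 0.031  0.705 -0.709] F [-0.3  0.3  0.2] M [ 0.36 -0.02 -0.02] w 0.0 gf 0.0 q [-0.02  0.55  1.78 -0.93  1.08  0.6 ]
[[590.1, -218.2, -161.9], [590.1, -218.1, -156.2], [590.0, -218.5, -184.8], [590.0, -218.3, -184.2], [590.0, -218.4, -183.3], [590.0, -218.5, -185.3], [590.1, -218.3, -184.6]]
lean deg [np.float64(-0.02), np.float64(-0.08), np.float64(-16.58)]
```

>>> step_arm(
  moves=[
    {"slide": [-0.7,0,0.6],"rotation": [0,0,0],"hand": 0},
    {"slide": [-1.4,0,1.2],"rotation": [0,0,0],"hand": 0},
    {"slide": [-1.4,0,1.2],"rotation": [0,0,0],"hand": 0},
  ],
)

```text
time_s: 23.25
eef_pos: [569.3, -155.5, 30.4]
tcp_rot: [1.805, 1.724, -0.752]
contact_force: [-0.2, -0.2, -0.4]
grip_width: 0.001
grip_force: 0.0
```

>>> step_arm(
  moves=[
    {"slide": [-0.7,0,0.6],"rotation": [0,0,0],"hand": 0},
    {"slide": [-1.4,0,1.2],"rotation": [0,0,0],"hand": 0},
    {"slide": [-1.4,0,1.2],"rotation": [0,0,0],"hand": 0},
  ],
)

```text
time_s: 23.55
eef_pos: [569.3, -157.0, 30.5]
tcp_rot: [1.805, 1.724, -0.752]
contact_force: [-0.2, 2.7, 0.3]
grip_width: 0.002
grip_force: 1.5
```

>>> step_arm(
  moves=[
    {"slide": [-0.35,0,0.35],"rotation": [0,0,0],"hand": 0},
    {"slide": [-0.7,0,0.7],"rotation": [0,0,0],"hand": 0},
    {"slide": [-0.7,0,0.7],"rotation": [0,0,0],"hand": 0},
  ],
)

```text
time_s: 23.85
eef_pos: [569.3, -158.1, 30.5]
tcp_rot: [1.805, 1.724, -0.752]
contact_force: [0.1, 4.7, 0.1]
grip_width: 0.002
grip_force: 2.2
```

>>> step_arm(
  moves=[
    {"slide": [-0.35,0,0.35],"rotation": [0,0,0],"hand": 0},
    {"slide": [-0.7,0,0.7],"rotation": [0,0,0],"hand": 0},
    {"slide": [-0.7,0,0.7],"rotation": [0,0,0],"hand": 0},
  ],
)

```text
time_s: 24.15
eef_pos: [569.2, -158.8, 30.5]
tcp_rot: [1.805, 1.724, -0.751]
contact_force: [-0.5, 6.5, 1.3]
grip_width: 0.003
grip_force: 3.5
```

Run:
```python
from h import *
st();tilt()
```

```text
t 24.15 grasp [ 569.  -163.1   26.3] z [-0.034 -0.708 -0.706] x [ 0.032  0.705 -0.709] F [-0.5  6.5  1.3] M [ 0.92  0.08 -0.06] w 0.003 gf 3.5 q [-0.03  0.55  1.78 -0.94  1.07  0.59]
[[589.9, -220.5, -168.1], [590.3, -220.3, -159.2], [589.8, -220.6, -184.9], [590.2, -220.4, -188.2], [589.9, -220.6, -186.8], [589.8, -220.3, -187.2], [590.2, -220.3, -187.1]]
lean deg [np.float64(-0.02), np.float64(0.08), np.float64(-15.32)]
```

>>> step_arm(
  moves=[
    {"slide": [-0.35,0,0.35],"rotation": [0,0,0],"hand": 0},
    {"slide": [-0.7,0,0.7],"rotation": [0,0,0],"hand": 0},
    {"slide": [-0.7,0,0.7],"rotation": [0,0,0],"hand": 0},
  ],
)

```text
time_s: 24.5
eef_pos: [569.2, -159.0, 30.5]
tcp_rot: [1.805, 1.725, -0.75]
contact_force: [-0.9, 13.3, 3.4]
grip_width: 0.0
grip_force: 6.3
```

Run:
```python
from h import *
st();tilt()
```

```text
t 24.5 grasp [ 569.  -163.2   26.3] z [-0.034 -0.707 -0.706] x [ 0.032  0.706 -0.708] F [-0.9 13.3  3.4] M [ 1.29  0.25 -0.35] w 0.0 gf 6.3 q [-0.03  0.55  1.78 -0.94  1.07  0.59]
[[589.5, -220.3, -167.5], [590.1, -220.3, -162.8], [589.8, -220.4, -185.1], [589.9, -220.7, -187.4], [590.0, -220.4, -186.6], [589.9, -220.6, -186.8], [589.9, -220.5, -187.3]]
lean deg [np.float64(0.13), np.float64(-0.18), np.float64(-14.57)]
```

The column is firm against the stop. I'll back away horizontally and verify.

>>> step_arm(
  moves=[
    {"slide": [3,0,-3],"rotation": [0,0,0],"hand": 0},
    {"slide": [10,0,-12],"rotation": [0,0,0],"hand": 0},
    {"slide": [15,0,-40],"rotation": [0,0,0],"hand": 0},
    {"slide": [15,0,-80],"rotation": [0,0,0],"hand": 0},
    {"slide": [5,0,-120],"rotation": [0,0,0],"hand": 0},
    {"slide": [-10,0,-150],"rotation": [0,0,0],"hand": 0},
    {"slide": [-10,0,-150],"rotation": [0,0,0],"hand": 0},
    {"slide": [-10,0,-150],"rotation": [0,0,0],"hand": 0},
  ],
)

```text
time_s: 25.35
eef_pos: [574.5, -60.6, 144.4]
tcp_rot: [1.804, 1.723, -0.75]
contact_force: [0.6, 0.1, -1.1]
grip_width: -0.002
grip_force: 0.0
```

Run:
```python
from h import *
st();tilt()
p,d=r.capture("top");W=tcloud("top",d);k=(abs(W[...,0]-569)<40)&(abs(W[...,1]+200)<40)&(abs(W[...,2]-180)<6);q=W[k];print(len(q),cv2.minAreaRect(q[:,:2].astype(np.float32)))
```

```text
t 25.35 grasp [574.3 -64.8 140.2] z [-0.033 -0.708 -0.705] x [ 0.033  0.705 -0.709] F [ 0.6  0.1 -1.1] M [ 0.32 -0.04  0.01] w -0.002 gf 0.0 q [ 0.13  0.4   1.72 -0.81  1.31  0.51]
[[590.2, -220.1, -186.5], [590.4, -220.3, -186.1], [590.1, -220.0, -185.2], [590.1, -220.1, -187.1], [590.2, -220.4, -186.6], [590.1, -220.3, -185.0], [590.0, -220.4, -187.9]]
lean deg [np.float64(-0.15), np.float64(-0.21), np.float64(-0.46)]
407 ((569.789306640625, -199.23992919921875), (36.9625244140625, 36.3342170715332), 88.68587493896484)
```

Upright, flush, centred within a couple of millimetres, and clear of the robot.

```bash
python3 -c "
from bench import r
print(r.sign_off())"
```

```text
the job is handed in; nothing more can be done
None
```

I walked the column end over end to the stop and handed the job in at about 25 s; sign-off returned no verdict. By my last measurements it stands on its foot end, upright within 0.5°, pushed flush against the stop's face and centred to within about 2 mm, with the robot clear of it.

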